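# Fit the fan shaft through its two pillow-block bearings

### The arm

A 6-joint arm with a two-finger parallel gripper is mounted at the origin on the work surface. World frame = base frame: x ahead of the robot, y to its left, z up, the work surface at z = 0. Lengths are in mm, angles in degrees, forces in N, time in s.
With the tool pointing down it reaches from about 300 to 850 mm from the base axis. Payload 4.2 kg.
Tool frame: the origin (TCP) lies between the finger pads; the fingertips stand 14 mm ahead of it and the grasp point (between the pads) lies 5 mm behind it (env.finger_overhang is the distance from the TCP to the fingertips, in mm); z points along the fingers, y is the line along which they close (so a half turn about z gives the same grasp; the last joint's range is limited). The gripper opens to 91 mm and grips with 3 to 60 N. Pads are 32 mm wide; open, the fingers measure 118 mm over their backs; the gripper's body (76 mm by 178 mm) begins 60 mm behind the grasp point.
Start: joints at [72.995, 18.312, 89.639, -0, 72.044, -1.146], TCP at [157.138, 553.13, 195.976] pointing down, gripper open.
Joint ranges: [-177.97, 177.97], [-48.28, 115.42], [12.27, 149.76], [-77.06, 257.06], [2.81, 150.46], [-146.56, 146.56]. Speed limits (degrees/s): [147.25, 147.25, 180, 180, 180, 180].

### API

Orientations are given as [roll, pitch, yaw] about the fixed x, y, z axes, in that order (R = Rz(yaw) Ry(pitch) Rx(roll)).
In Python, from workcell import status, cams, env, finder gives the robot as it stands.
- The arm moves only by the tool apply_moves, never from a script. Its argument "increments" is a list of rows, each a list of 7 numbers: the opening, from -1 (shut) to 1 (fully open), then the shift along the world's x, y, z in m, then the turn, a rotation vector about the world's x, y, z in degrees. In form: [[gripper, x, y, z, ax, ay, az], ...]. A call has 1 to 5 rows; each row shifts and turns the commanded pose from where the row before left it; what a row does not reach is not made up. A row lasts 1/12 s, in which the tool goes at most 41.7 mm and 7.16 degrees, less where a joint would pass 70% of its speed; a pose out of reach is approached as far as the arm can. A call with a gripper value outside its range is refused whole. The fingers move at their own pace and stop on an object; "newtons" is the grip in N (left out, the last holds). Time passes only in rows, so rows that do not move let the fingers close. It gives the time, the measured TCP pose, the force, the opening and the grip force at its end, in the units of the state.
- status.state(): the state, without advancing time (a new reading comes with each control period).
- cams.grab_frame(name): name is "scene" or "top" or "wrist"; returns a dict with "color" (480x640x3 uint8, red, green, blue), "intrinsics" (3x3 intrinsics, pixels), "R" (3x3) and "t" (3): a world point X has camera coordinates R X + t. Camera axes: x right, y down, z forward; pixel columns grow to the right and rows downward; lengths in mm; the calibration is good to about 2 mm. A picture is of the moment at which its call begins. There is no depth.
- env.job_done(): hands the job in; it is judged then, once.
Trained networks look in the newest picture that a camera, given by its name, has taken for a name from the list of things; names that differ only in an ending like _2 or _b are one class to them, and where a whole thing is asked for, a point or a joint stands for the part that bears it (a point fixed in the world has none). Each returns a list of dicts, best first, with "score" (0 to 1); they miss things now and then, are a little off and sometimes report something else, mostly with a low value. They report only what shows in the picture. A call takes as long as a camera call.
- finder.boxes_of(query, camera): "rect" ([left, top, width, height] in pixels, round what is visible of it).
- finder.trace(query, camera): "pixels" (480x640 bool, what is visible of it) and "rect" ([left, top, width, height] in pixels, round what is visible of it).
The state is a dict: "time_s": time; "qpos": joint angles; "qvel": joint speeds; "effort": joint torques, N m; "ee_pos": TCP position; "ee_rot": TCP orientation; "force": force on the tool from outside, world axes, zero at the start; "torque": the same for the moment, N m; "gripper_width": finger opening in mm; "gripper_force": force on a finger pad.
Only numpy, scipy, OpenCV 4.12 (cv2) and the standard library are available. Lean on these libraries where they do the work, as an engineer would, in place of code of your own. Each camera call takes 0.05 s, during which the arm holds its last target. There are 200 camera calls.

### The job

Fit the fan shaft: take the shaft with its pulley out of the V-blocks, thread its plain end from the right-hand end of the bearing stand through the first pillow-block bearing and on through the second, and push it fully home so that the pulley's hub sits against the first bearing. Do not drop the shaft or let it down on the bench, leave the other things on the bench where they are, and let go of the shaft when it is in.

Things in the scene. Friction and masses are not known exactly. Their poses are not given: they have to be found in the camera images.
- shaft_mid (a point): Grip point, on the axis, 8 mm nose-side of the balance point, of the loose fan shaft: steel bar, 17 mm diameter, 277 mm long, 0.64 kg with pulley, level in two V-blocks, axis 55 mm above the bench. y axis: along the bar from pulley to nose (at the start roughly to the robot's left). Along y from here: hub face -71 mm, nose end +156, butt end -121. Bare from hub face to nose.
- shaft_tip (a point): Centre of the shaft's plain nose end, on the axis; the last 6 mm taper from 17 to 11 mm diameter. Same axes as shaft_mid. A shaft let go while only the first bearing holds it tilts 5 or 6 degrees in the bore's play, pulley end down, so its nose then stands some 13 mm too high for the second bearing.
- shaft_hub (a point): Centre of the front face of the pulley's hub, on the axis, 227 mm behind the nose end. The hub is 32 mm in diameter and 14 mm long; behind it is the aluminium V-belt pulley, 76 mm in diameter and 20 mm wide, fixed to the shaft. Same axes as shaft_mid.
- shaft_end (a point): Centre of the shaft's butt end, on the axis, 50 mm behind the hub face: a bare 17 mm stub stands out 16 mm behind the pulley and is where the shaft can be pushed home. Same axes as shaft_mid.
- vblocks: The matched pair of steel V-blocks, fixed to the bench; origin on the bench, midway between them. Each is 60 mm wide (x), 32 mm long (y) and 59 mm high, centres at y = -52 and +52 mm; the V runs along y. The shaft starts in them with shaft_mid above this origin, its hub 3 mm clear of the first block.
- bore_near (a point): Centre of the mouth of the first (right-hand) pillow-block bearing, 75 mm above the bench; y = bore axis, in the direction of insertion. Bore 19.2 mm wide, 32 mm long, in a 30 mm steel ring; blue housing 62 mm diameter (top 106 mm up), foot 127 x 38 mm, on a fixed slate-grey pedestal 150 mm across, 45 mm high, that begins 8 mm before this mouth. Fully home, shaft_hub is at this point.
- bore_far (a point): Centre of the mouth (the side facing the first bearing) of the second, identical pillow-block bearing, exactly in line with the first: 170 mm beyond bore_near along the same y axis. Fully home, the nose stands 25 mm out beyond the second bearing.
- wrench: Bystander: steel spanner 200 mm long lying on the bench, to be left alone.
- oilcan: Bystander: red oil can 54 mm in diameter, 130 mm tall, standing on the bench, to be left alone.
- tape: Bystander: yellow and black tape measure 72 x 40 x 50 mm on the bench, to be left alone.
- elbow: Bystander: copper pipe elbow, about 60 x 60 x 29 mm, lying on the bench, to be left alone.

How it is judged:
By the outcome, as a careful person would: the job done as asked, in the order asked, and still so for the second after the job is handed in, with the robot touching nothing.
It also fails if it takes over 64 s, if anything falls off the work surface, if the arm or the gripper's body presses on something with over 40 N, if the wrist force passes 120 N, or if a joint passes its speed limit or range.

## Working session

There is one attempt and no reset: what is moved stays moved. The work goes in short steps, Python scripts to look and compute and a tool call to move; the robot and the scene stay as the last step left them, time stands still between calls to the robot, and variables do not carry over. Pictures are saved under pics/ and viewed, at most 10 in all, crops included, and the job is handed in when it is done.

Besides the shell and the picture viewer there is one more tool, called as name(argument=value, ...) on one line, values as JSON. apply_moves: Moves the arm, as the interface text tells. Its arguments: {"type":"object","properties":{"increments":{"type":"array","items":{"type":"array","items":{"type":"number"}}},"newtons":{"type":"number"}},"required":["increments"]}

```bash
mkdir -p pics; ls
python3 - <<'E'
from workcell import status,cams,env,finder
import cv2,numpy as np
print(status.state())
for c in("scene","top"):
    f=cams.grab_frame(c); cv2.imwrite(f"pics/{c}0.png",f["color"][:,:,::-1])
    print(c,f["intrinsics"],f["R"],f["t"])
    for q in("shaft_mid","shaft_tip","shaft_hub","shaft_end","vblocks","bore_near","bore_far","oilcan","tape","wrench","elbow"):
        b=finder.boxes_of(q,c); print(q,[(np.round(d["rect"]),round(d["score"],2)) for d in b[:2]])
E
```

```text
pics
{'time_s': 0.0, 'qpos': array([ 7.29923645e+01,  1.83516254e+01,  8.97048562e+01, -8.69786763e-04,
        7.20439795e+01, -1.14653425e+00]), 'qvel': array([ 0.0249144 ,  0.02820014, -0.05288387, -0.07038472,  0.00946351,
       -0.05401291]), 'effort': array([-1.11856847e-03, -4.12460160e+01, -2.31977981e+01,  7.27209798e-02,
        4.55329497e-02, -1.28076204e-04]), 'ee_pos': array([157.00743539, 552.60240859, 195.13096735]), 'ee_rot': array([-1.79899542e+02, -1.18338670e-03,  1.64139167e+02]), 'force': array([ 0.35143165,  0.46157743, -0.20045989]), 'torque': array([ 0.02863265, -0.06172183,  0.0121245 ]), 'gripper_force': 0.0, 'gripper_width': 91.08996030546132}
scene [[465.32568646   0.         322.96643031]
 [  0.         465.32568646 229.34131834]
 [  0.           0.           1.        ]] [[-0.20988029  0.97769301 -0.00816351]
 [ 0.72037131  0.14898521 -0.67739839]
 [-0.66107143 -0.14805333 -0.73557106]] [ 118.31532797 -335.12594015 1452.56081934]
shaft_mid [(array([185., 154., 109.,  34.]), 0.61)]
shaft_tip [(array([185., 158., 106.,  30.]), 0.62)]
shaft_hub [(array([1
[... 693 characters left out ...]
  0.01204121 -0.08189277]
 [ 0.08163631 -0.02043803 -0.99645261]] [ -9.97851806 515.83350558 995.65908605]
shaft_mid [(array([374., 264., 137.,  42.]), 0.57)]
shaft_tip [(array([376., 265., 132.,  35.]), 0.95)]
shaft_hub [(array([377., 269., 129.,  33.]), 0.61)]
shaft_end [(array([374., 265., 137.,  34.]), 0.74)]
vblocks [(array([411., 268.,  70.,  41.]), 0.89)]
bore_near [(array([408., 269.,  76.,  39.]), 0.66), (array([377., 264., 134.,  38.]), 0.33)]
bore_far [(array([194., 139., 105.,  94.]), 0.75)]
oilcan [(array([155., 243.,  43.,  27.]), 0.67)]
tape [(array([108., 175.,  48.,  31.]), 0.93)]
wrench [(array([465., 122.,  17.,  90.]), 0.61)]
elbow [(array([283., 274.,  34.,  28.]), 0.8)]
```

View pics/scene0.png

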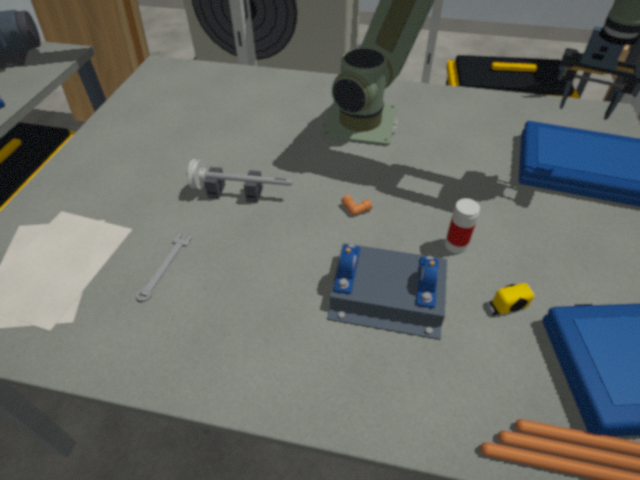

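View pics/top0.png

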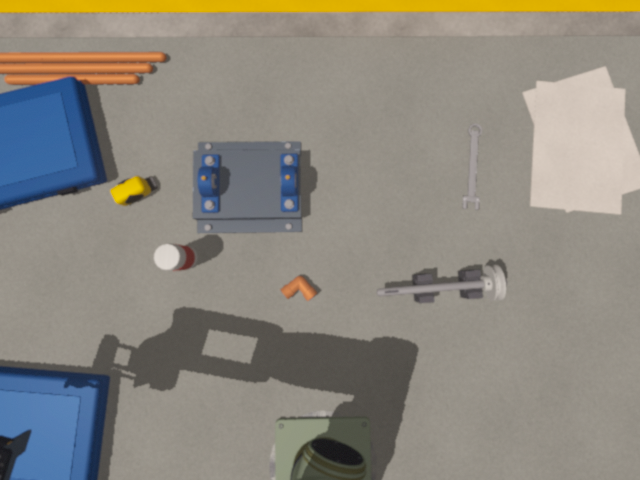

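The scene picture shows the shaft at about (190-290, 180) and the stand at (330-445, 245-340). In the top picture the shaft's nose is at (380,291), its pulley is at (495,283), and the two bearings are at (289,180) and (208,180). Next I'll get rough positions.

```bash
cat > h.py <<'E'
from workcell import status,cams,env,finder
import cv2,numpy as np
from scipy.optimize import least_squares
def ray(f,p):
    K,R,t=f["intrinsics"],f["R"],f["t"]
    d=R.T@np.linalg.inv(K)@np.array([p[0],p[1],1.]); return -R.T@t,d
def onz(f,p,z):
    c,d=ray(f,p); return c+d*(z-c[2])/d[2]
def proj(f,X):
    c=f["R"]@np.asarray(X,float)+f["t"]; c=f["intrinsics"]@c; return c[:2]/c[2]
def tri(obs):
    A=np.zeros((3,3));b=np.zeros(3)
    for f,p in obs:
        c,d=ray(f,p);d=d/np.linalg.norm(d);M=np.eye(3)-np.outer(d,d);A+=M;b+=M@c
    return np.linalg.solve(A,b)
def save(f,n,box=None,s=1):
    im=f["color"][:,:,::-1]
    if box: x,y,w,h=box; im=im[y:y+h,x:x+w]
    cv2.imwrite(f"pics/{n}.png",cv2.resize(im,None,fx=s,fy=s,interpolation=cv2.INTER_CUBIC))
E
python3 - <<'E'
from h import *
f=cams.grab_frame("top"); w=cams.grab_frame("wrist"); st=status.state()
for n,p,z in(("nose",(380,291.5),55),("butt",(507,282),55),("near",(289,180),106),("far",(208,180),106),("oil",(170,257),130),("elbow",(298,290),15)):
    print(n,onz(f,p,z).round())
print(w["intrinsics"]); from scipy.spatial.transform import Rotation as Ro
T=Ro.from_euler("xyz",st["ee_rot"],degrees=True).as_matrix()
C=-w["R"].T@w["t"]; print("cam in tool",T.T@(C-st["ee_pos"]), (T.T@w["R"].T).round(3))
E
```

```text
nose [ 376. -126.   55.]
butt [ 392. -399.   55.]
near [608.  62. 106.]
far [610. 227. 106.]
oil [453. 294. 130.]
elbow [379.  49.  15.]
[[375.21288027   0.         323.50254112]
 [  0.         375.21288027 235.51720867]
 [  0.           0.           1.        ]]
cam in tool [  78.80747417    1.35544377 -187.82614038] [[ 0.    -0.96  -0.281]
 [ 1.     0.    -0.   ]
 [ 0.    -0.281  0.96 ]]
```

apply_moves(increments=[[1,0.022,-0.0255,0.0055,0,0,-3.7],[1,0.022,-0.0255,0.0055,0,0,-3.7],[1,0.022,-0.0255,0.0055,0,0,-3.7],[1,0.022,-0.0255,0.0055,0,0,-3.7],[1,0.022,-0.0255,0.0055,0,0,-3.7]])

```text
time_s: 1.72
ee_pos: [267.8, 424.4, 223.8]
ee_rot: [180.0, 0.0, 145.5]
force: [0.9, 0.6, 0.4]
gripper_width: 91.5
gripper_force: 0.0
```

apply_moves(increments=[[1,0.022,-0.0255,0.0055,0,0,-3.7],[1,0.022,-0.0255,0.0055,0,0,-3.7],[1,0.022,-0.0255,0.0055,0,0,-3.7],[1,0.022,-0.0255,0.0055,0,0,-3.7],[1,0.022,-0.0255,0.0055,0,0,-3.7]])

```text
time_s: 2.13
ee_pos: [377.9, 296.7, 251.5]
ee_rot: [180.0, -0.0, 127.0]
force: [0.4, 0.2, 0.9]
gripper_width: 91.1
gripper_force: 0.0
```

apply_moves(increments=[[1,0.022,-0.0255,0.0055,0,0,-3.7],[1,0.022,-0.0255,0.0055,0,0,-3.7],[1,0.022,-0.0255,0.0055,0,0,-3.7],[1,0.022,-0.0255,0.0055,0,0,-3.7],[1,0.022,-0.0255,0.0055,0,0,-3.7]])

```text
time_s: 2.55
ee_pos: [488.0, 169.1, 278.9]
ee_rot: [180.0, -0.0, 108.4]
force: [0.5, 0.7, -0.1]
gripper_width: 90.9
gripper_force: 0.0
```

apply_moves(increments=[[1,0.022,-0.0255,0.0055,0,0,-3.7],[1,0.022,-0.0255,0.0055,0,0,-3.7],[1,0.022,-0.0255,0.0055,0,0,-3.7],[1,0.022,-0.0255,0.0055,0,0,-3.7],[1,0,0,0,0,0,0]])

```text
time_s: 2.97
ee_pos: [578.9, 64.2, 300.7]
ee_rot: [179.8, 0.2, 93.5]
force: [-0.4, 0.6, 0.4]
gripper_width: 91.0
gripper_force: 0.0
```

Run:
```python
from h import *
import pickle
f=cams.grab_frame("wrist"); pickle.dump(f,open("w1.pkl","wb")); save(f,"w1")
print(status.state()["ee_pos"], -f["R"].T@f["t"])
```

```text
[576.76729045  66.45840358 300.20063052] [574.60136621 145.17062318 488.21219127]
```

View pics/w1.png

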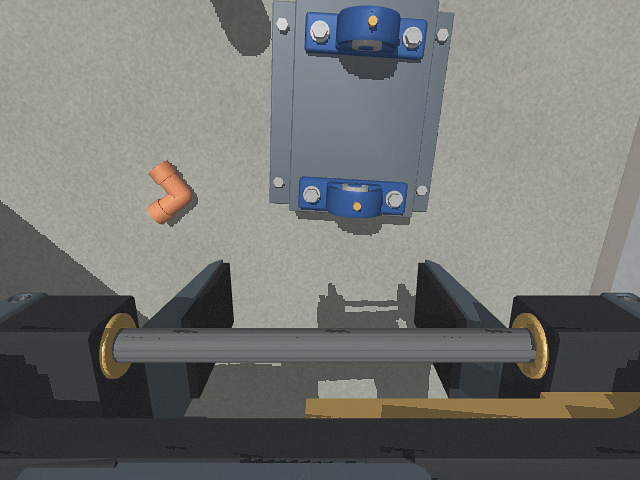

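The wrist picture shows the near bearing's grease nipple at (357,206) and the far one at (373,20). The near foot bolts are at (312,194) and (394,199), the far ones at (320,32) and (413,38). I'll take a second view shifted in x.

apply_moves(increments=[[1,0.038,0.01,0,0,0,-1.2],[1,0.038,0.01,0,0,0,-1.2],[1,0.03,0.01,0,0,0,-1.1],[1,0,0,0,0,0,0],[1,0,0,0,0,0,0]])

```text
time_s: 3.43
ee_pos: [681.1, 100.1, 298.4]
ee_rot: [-179.8, 0.0, 90.5]
force: [0.5, -0.3, -0.5]
gripper_width: 91.1
gripper_force: 0.0
```

Run:
```python
from h import *
import pickle
f2=cams.grab_frame("wrist"); pickle.dump(f2,open("w2.pkl","wb")); f1=pickle.load(open("w1.pkl","rb"))
print(status.state()["ee_pos"],status.state()["ee_rot"])
def orange(f):
    hsv=cv2.cvtColor(f["color"],cv2.COLOR_RGB2HSV)
    blue=cv2.inRange(hsv,(105,120,40),(125,255,255)); blue=cv2.dilate(blue,np.ones((9,9)))
    m=cv2.inRange(hsv,(10,120,100),(28,255,255))&blue
    n,l,s,c=cv2.connectedComponentsWithStats(m); return [(c[i].round(1),s[i,4]) for i in range(1,n) if s[i,4]>8]
print(orange(f1),orange(f2))
save(f2,"w2")
```

```text
[680.27038227  99.58344334 299.49965349] [-1.79855879e+02  6.94909786e-03  9.04461579e+01]
[(array([372.4,  20.4]), np.int32(67)), (array([356.5, 205.5]), np.int32(50))] [(array([251.5,  61. ]), np.int32(64)), (array([259.4, 237.5]), np.int32(53))]
```

View pics/w2.png

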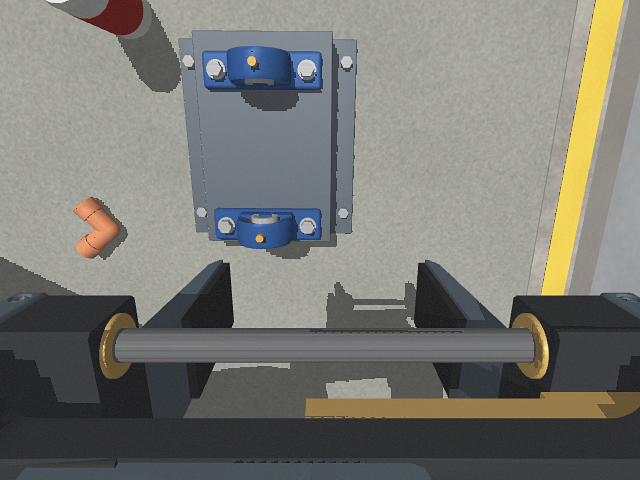

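View 2 shows nipples at (251.5,61) and (259.4,237.5), and bolts at (226,226), (307,227), (216,69) and (307,70).

Run:
```python
from h import *
import pickle
f1,f2=[pickle.load(open(f"w{i}.pkl","rb")) for i in(1,2)]
P={"nipN":((356.5,205.5),(259.4,237.5)),"nipF":((372.4,20.4),(251.5,61)),"bNl":((312,194),(226,226)),"bNr":((394,199),(307,227)),"bFl":((320,32),(216,69)),"bFr":((413,38),(307,70))}
X={}
for k,(a,b) in P.items():
    X[k]=tri([(f1,a),(f2,b)]); print(k,X[k].round(1),[ (proj(f,X[k])-p).round(1) for f,p in((f1,a),(f2,b))])
    print("   at z",[onz(f,p,110 if k[0]=="n" else 63).round(1) for f,p in((f1,a),(f2,b))])
```

```text
nipN [614.6  67.5 109.3] [array([-0., -0.]), array([0., 0.])]
   at z [array([614.5,  67.6, 110. ]), array([614.7,  67.7, 110. ])]
nipF [614.2 237.2 110.8] [array([0. , 0.1]), array([-0. , -0.1])]
   at z [array([614.3, 237.5, 110. ]), array([614.1, 237.2, 110. ])]
bNl [567.7  67.8  63. ] [array([0.1, 0.5]), array([-0.2, -0.4])]
   at z [array([567.5,  68.3,  63. ]), array([567.8,  67.2,  63. ])]
bNr [662.2  67.5  62.6] [array([0.1, 0.5]), array([-0.2, -0.5])]
   at z [array([661.9,  68.2,  63. ]), array([662.4,  66.9,  63. ])]
bFl [566.8 236.8  56.9] [array([-0.1, -0.4]), array([0.1, 0.3])]
   at z [array([567. , 235.2,  63. ]), array([568.3, 236.3,  63. ])]
bFr [662.9 236.4  59.6] [array([-0. , -0.2]), array([0.1, 0.2])]
   at z [array([662.3, 235.5,  63. ]), array([663. , 236.1,  63. ])]
```

apply_moves(increments=[[1,-0.036,-0.018,0,0,0,0.3],[1,-0.034,-0.022,0,0,0,0.3],[1,-0.032,-0.025,0,0,0,0.3],[1,-0.03,-0.027,0,0,0,0.3],[1,-0.03,-0.027,0,0,0,0.3]])

```text
time_s: 3.9
ee_pos: [515.4, -20.7, 301.3]
ee_rot: [179.9, 0.0, 92.0]
force: [0.5, -0.7, 0.3]
gripper_width: 91.1
gripper_force: 0.0
```

apply_moves(increments=[[1,-0.03,-0.027,0,0,0,0.3],[1,-0.03,-0.027,0,0,0,0.3],[1,-0.025,-0.03,0,0,0,0.3],[1,-0.025,-0.03,0,0,0,0.3],[1,-0.022,-0.033,0,0,0,0.3]])

```text
time_s: 4.32
ee_pos: [383.5, -166.9, 301.4]
ee_rot: [179.9, 0.0, 93.5]
force: [0.1, -1.0, -0.0]
gripper_width: 90.9
gripper_force: 0.0
```

apply_moves(increments=[[1,0,-0.035,0,0,0,0],[1,0,-0.03,0,0,0,0],[1,0,-0.02,0,0,0,0],[1,0,0,0,0,0,0],[1,0,0,0,0,0,0]])

```text
time_s: 4.73
ee_pos: [385.7, -251.7, 300.9]
ee_rot: [180.0, -0.0, 93.3]
force: [0.3, 1.2, 0.7]
gripper_width: 91.2
gripper_force: 0.0
```

Run:
```python
from h import *
import pickle
f=cams.grab_frame("wrist"); pickle.dump(f,open("w3.pkl","wb")); save(f,"w3")
```

```text
(no output)
```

View pics/w3.png

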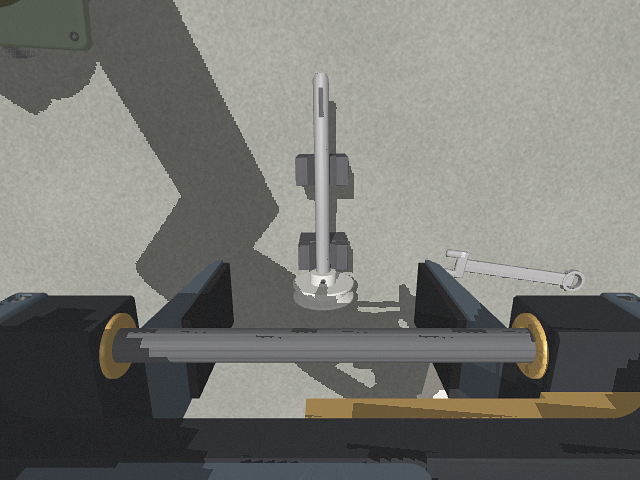

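The shaft runs from its nose at (320.5,73) to its hub at about (323,270). The V-blocks are at rows 154-185 and 233-272. I'll take a second, lower view shifted sideways.

apply_moves(increments=[[1,0.03,0.01,-0.02,0,0,0],[1,0.03,0.01,-0.02,0,0,0],[1,0.02,0.01,-0.02,0,0,0],[1,0,0,0,0,0,0],[1,0,0,0,0,0,0]])

```text
time_s: 5.2
ee_pos: [466.6, -220.0, 239.7]
ee_rot: [-179.8, -0.1, 93.6]
force: [-0.5, 0.5, 0.1]
gripper_width: 91.5
gripper_force: 0.0
```

Run:
```python
from h import *
import pickle
f1=pickle.load(open("w3.pkl","rb")); f2=cams.grab_frame("wrist"); pickle.dump(f2,open("w4.pkl","wb"))
a=f1["color"][60:310,240:400,::-1]; b=f2["color"][30:330,130:370,::-1]
im=np.zeros((600,800,3),np.uint8); a=cv2.resize(a,None,fx=2,fy=2);b=cv2.resize(b,None,fx=2,fy=2)
im[:500,:320]=a; im[:600,320:800]=b; cv2.imwrite("pics/w34.png",im)
```

```text
(no output)
```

View pics/w34.png

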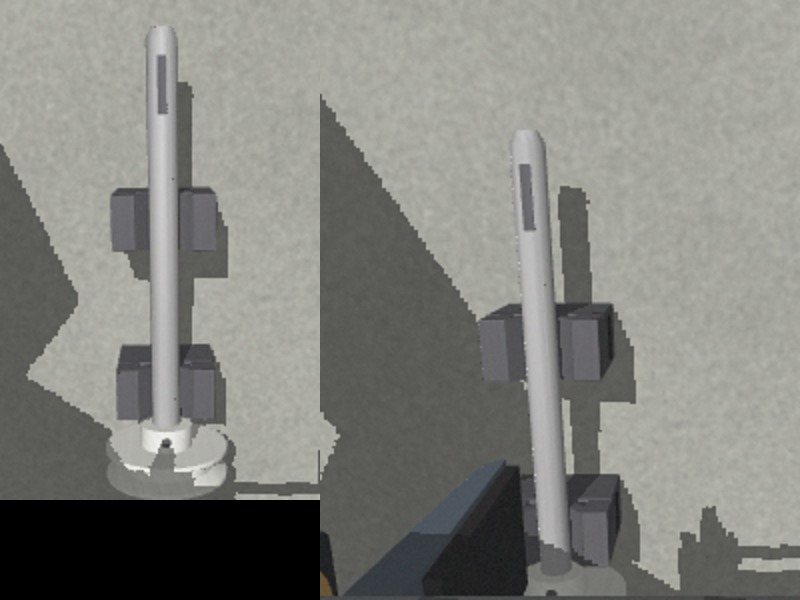

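The left half shows the shaft's nose at full-frame (320.7,72.5). The facing block edges are at rows 185 and about 242. The right half shows the nose at (233.5,94.5).

Run:
```python
from h import *
import pickle
f1,f2=[pickle.load(open(f"w{i}.pkl","rb")) for i in(3,4)]
nose=tri([(f1,(320.75,74)),(f2,(233.5,96.5))]); print("nose",nose)
A=[(321,90),(321.75,210),(322.5,260)];B=[(236,130),(240,180),(245.5,270)]
def res(p):
    x0,s,z0,zs=p;r=[]
    for f,pts in((f1,A),(f2,B)):
        a=proj(f,(x0-150*s,-150,z0-0*zs));b=proj(f,(x0-320*s,-320,z0-170*zs));d=(b-a)/np.linalg.norm(b-a)
        r+=[d[0]*(q[1]-a[1])-d[1]*(q[0]-a[0]) for q in pts]
    return r
s=least_squares(res,[385,-.06,55,0]);print(s.x.round(4),np.round(s.fun,2),"yaw",90-np.degrees(np.arctan(s.x[1])))
for p in((321,185),(321,242.5)):print(onz(f1,p,59))
for p in((495-320)/2+130,(380)/2+30),: print("blk1 v2",onz(f2,p,59))
print("hubface v1",onz(f1,(323,270),62))
print(status.state()["ee_pos"])
```

```text
nose [ 376.47861246 -118.37404778   54.19338247]
[ 3.689109e+02 -6.420000e-02  5.171730e+01  1.340000e-02] [-0.06  0.19 -0.14  0.25 -0.39  0.14] yaw 93.67350882926762
[ 383.29932457 -236.60154706   59.        ]
[ 387.12188532 -305.65062046   59.        ]
blk1 v2 [ 360.92585873 -237.49095842   59.        ]
hubface v1 [ 391.45805453 -339.59970556   62.        ]
[ 466.62800752 -220.96203614  240.87963756]
```

apply_moves(increments=[[1,-0.032,-0.023,-0.005,0,0,0],[1,-0.03,-0.02,-0.015,0,0,0],[1,-0.018,-0.0135,-0.03,0,0,0],[1,0,0,-0.03,0,0,0],[1,0,0,0,0,0,0]])

```text
time_s: 5.67
ee_pos: [382.6, -277.3, 157.6]
ee_rot: [-179.7, -0.3, 93.2]
force: [-0.3, 0.6, -0.8]
gripper_width: 91.3
gripper_force: 0.0
```

apply_moves(increments=[[1,0,0,0,0,0,0],[1,0,0,0,0,0,0]])

```text
time_s: 5.83
ee_pos: [388.3, -279.5, 162.9]
ee_rot: [179.8, 0.2, 93.4]
force: [0.4, 0.0, -0.1]
gripper_width: 91.7
gripper_force: 0.0
```

Run:
```python
from h import *
f=cams.grab_frame("wrist"); save(f,"w5"); print(status.state()["ee_pos"],status.state()["ee_rot"],status.state()["force"])
```

```text
[ 388.69500079 -279.60175     163.03361394] [1.79779434e+02 1.77704143e-01 9.33774327e+01] [-0.12385283 -0.13611436  0.67873175]
```

View pics/w5.png

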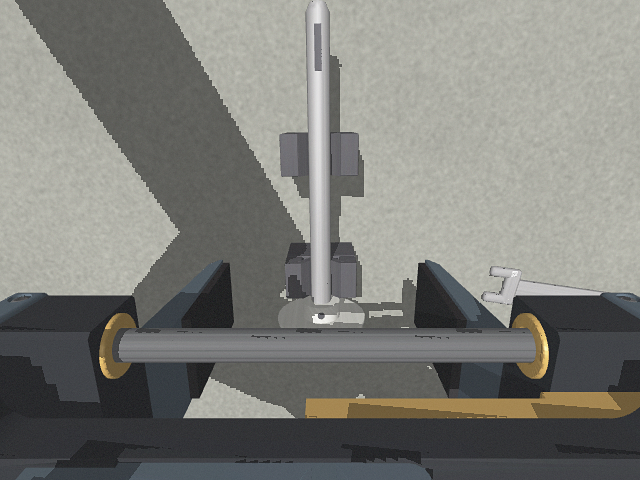

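The picture shows the shaft between the fingers, centred near column 320. The facing block edges are at rows 177 and 248. I'll descend and grip.

apply_moves(increments=[[1,-0.002,0.002,-0.03,0,0,0],[1,0,0,-0.03,0,0,0],[1,0,0,-0.025,0,0,0],[1,0,0,-0.018,0,0,0],[1,0,0,-0.01,0,0,0]])

```text
time_s: 6.3
ee_pos: [385.9, -276.7, 47.1]
ee_rot: [180.0, 0.0, 93.4]
force: [0.2, 0.0, 0.2]
gripper_width: 91.1
gripper_force: 0.0
```

apply_moves(increments=[[1,0,0,0,0,0,0],[1,0,0,0,0,0,0],[1,0,0,0,0,0,0]])

```text
time_s: 6.55
ee_pos: [386.8, -277.7, 49.1]
ee_rot: [179.8, 0.1, 93.4]
force: [-1.0, 0.3, 0.4]
gripper_width: 91.4
gripper_force: 0.0
```

apply_moves(increments=[[-1,0,0,0.001,0,0,0.2],[-1,0,0,0,0,0,0],[-1,0,0,0,0,0,0],[-1,0,0,0,0,0,0],[-1,0,0,0,0,0,0]], newtons=45)

```text
time_s: 6.97
ee_pos: [385.2, -276.9, 48.7]
ee_rot: [180.0, 0.0, 93.5]
force: [0.5, -0.1, 0.5]
gripper_width: 60.8
gripper_force: 0.0
```

apply_moves(increments=[[-1,0,0,0,0,0,0],[-1,0,0,0,0,0,0],[-1,0,0,0,0,0,0],[-1,0,0,0,0,0,0],[-1,0,0,0,0,0,0]])

```text
time_s: 7.38
ee_pos: [385.1, -276.9, 48.4]
ee_rot: [-180.0, -0.0, 93.5]
force: [0.0, -0.2, 0.1]
gripper_width: 27.1
gripper_force: 0.0
```

apply_moves(increments=[[-1,0,0,0,0,0,0],[-1,0,0,0,0,0,0],[-1,0,0,0,0,0,0],[-1,0,0,0,0,0,0]])

```text
time_s: 7.72
ee_pos: [385.2, -276.9, 48.5]
ee_rot: [180.0, 0.0, 93.5]
force: [-0.0, -0.5, 0.3]
gripper_width: 1.6
gripper_force: 0.0
```

apply_moves(increments=[[-1,0,0,0.005,0,0,0],[-1,0,0,0.01,0,0,0],[-1,0,0,0.015,0,0,0],[-1,0,0,0.015,0,0,0],[-1,0,0,0,0,0,0]])

```text
time_s: 8.13
ee_pos: [386.9, -278.2, 96.2]
ee_rot: [179.7, 0.2, 93.5]
force: [0.3, -0.6, 0.6]
gripper_width: 0.5
gripper_force: 0.0
```

Run:
```python
from h import *
f=cams.grab_frame("wrist"); g=cams.grab_frame("scene")
a=cv2.resize(f["color"][:,:,::-1],(480,360)); b=g["color"][110:260,130:320,::-1]; b=cv2.resize(b,None,fx=1.68,fy=1.68,interpolation=cv2.INTER_CUBIC)
im=np.zeros((360,800,3),np.uint8); im[:,:480]=a; im[:b.shape[0],480:480+b.shape[1]]=b[:, :320]; cv2.imwrite("pics/w6.png",im)
import pickle; pickle.dump((f,g),open("w6.pkl","wb"))
```

```text
(no output)
```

View pics/w6.png

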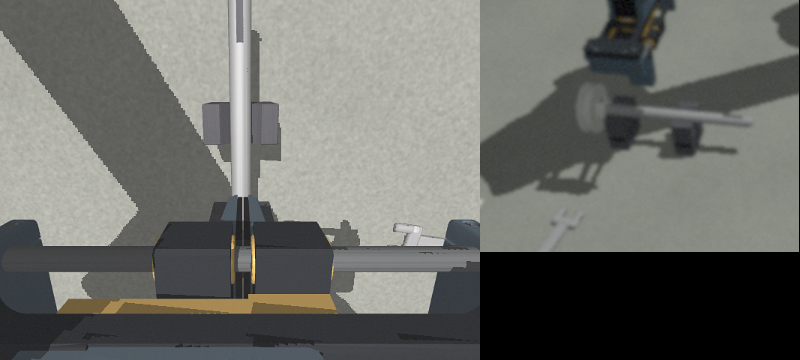

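The wrist view shows the shaft still in its blocks, with the closed fingers above it at about (240,200). I'll check how far the fingertips really reach.

Run:
```python
from h import *
import pickle
print([ (k,getattr(env,k)) for k in dir(env) if k[0]!="_"])
f,g=pickle.load(open("w6.pkl","rb")); st=status.state(); p=st["ee_pos"]; print(p,st["gripper_width"],st["qpos"])
im=cv2.resize(g["color"][100:220,170:310,::-1],None,fx=5,fy=5,interpolation=cv2.INTER_CUBIC).copy()
for dz,c in((0,(0,0,255)),(-14,(0,255,0)),(5,(255,0,0))):
    q=proj(g,p+[0,0,dz]); print("scene",dz,q); cv2.circle(im,tuple(int(v) for v in (q-[170,100])*5),4,c,-1)
    print("wrist",dz,proj(f,p+[0,0,dz]))
for X in((386.7,-277.5,55),(376.5,-117,55)): q=proj(g,X);cv2.circle(im,tuple(int(v) for v in (q-[170,100])*5),4,(0,255,255),-1)
cv2.imwrite("pics/s6.png",im)
```

```text
[('Unreachable', <class 'workcell.Unreachable'>), ('finger_overhang', 14.0), ('job_done', <function connect.<locals>.done at 0x7f5811e3f9c0>)]
[ 385.36887018 -277.02783802   93.82157166] 0.8253269036512791 [-3.71026627e+01  1.47857805e+01  1.11130193e+02  5.34231088e-03
  5.40028308e+01 -4.06482769e+01]
scene 0 [229.81429457 164.76378317]
wrist 0 [318.66885864 277.04621541]
scene -14 [230.67223681 169.06676606]
wrist -14 [318.85467264 267.63553304]
scene 5 [229.50421439 163.20858553]
wrist 5 [318.59645432 280.71318403]
```

View pics/s6.png

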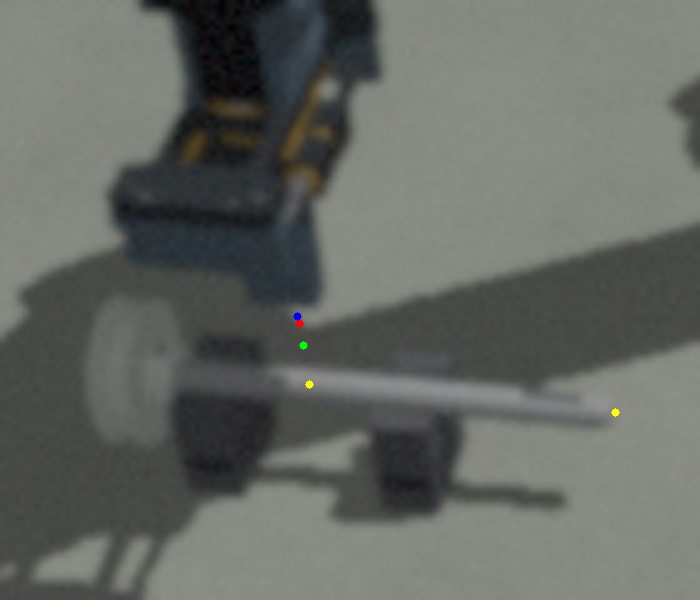

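The scene crop shows the real fingertip at (285,305), about 26 mm above where the stated overhang puts it (green dot at 303,345). The wrist view agrees: the tips sit about 15 mm behind the TCP. The nominal overhang is therefore wrong by about 29 mm, so I'll open part-way and grip about 26 mm lower.

apply_moves(increments=[[0.2,0,0,0,0,0,0],[0.2,0,0,0,0,0,0],[0.2,0,0,0,0,0,0],[0.2,0,0,0,0,0,0],[0.2,0,0,0,0,0,0]])

```text
time_s: 8.65
ee_pos: [385.0, -276.8, 93.1]
ee_rot: [-180.0, -0.0, 93.5]
force: [0.9, -0.1, -0.8]
gripper_width: 30.7
gripper_force: 0.0
```

apply_moves(increments=[[0.2,0,0,0,0,0,0],[0.2,0,0,0,0,0,0],[0.2,0,0,0,0,0,0],[0.2,0,0,0,0,0,0]])

```text
time_s: 8.98
ee_pos: [385.2, -276.9, 93.5]
ee_rot: [180.0, 0.0, 93.5]
force: [-0.5, 0.2, 0.8]
gripper_width: 54.4
gripper_force: 0.0
```

Run:
```python
from h import *
import pickle
f=cams.grab_frame("wrist"); g=cams.grab_frame("scene"); pickle.dump((f,g),open("w7.pkl","wb"))
st=status.state(); p=st["ee_pos"]; print(p,st["gripper_width"],st["ee_rot"])
# where world grip point shows in wrist
print(proj(f,(386.7,-277.5,55)),proj(f,(376.5,-117,55)))
a=cv2.resize(f["color"][150:380,160:480,::-1],None,fx=1.4,fy=1.4)
b=cv2.resize(g["color"][100:220,180:300,::-1],None,fx=2.9,fy=2.9,interpolation=cv2.INTER_CUBIC)
im=np.zeros((360,800,3),np.uint8); im[:a.shape[0],:a.shape[1]]=a; im[:b.shape[0],450:450+b.shape[1]]=b; cv2.imwrite("pics/w7.png",im)
```

```text
[ 385.1359168  -276.85688571   93.47867887] 54.71280737387467 [ 1.79994834e+02 -2.10557368e-03  9.35386565e+01]
[323.98819228 258.02913801] [323.71232619 -34.02806578]
```

View pics/w7.png

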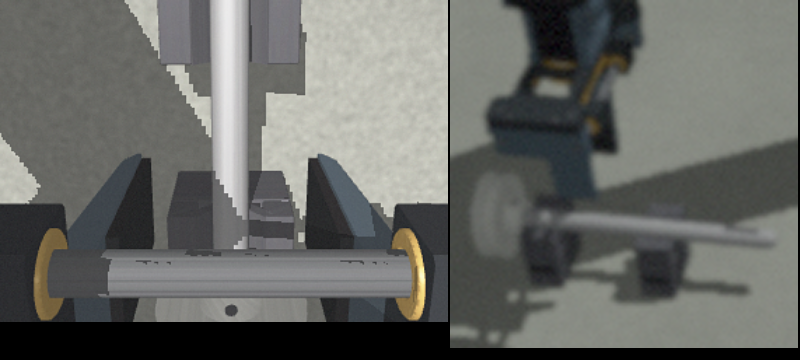

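The left half shows the fingertip front corners at crop row 155 (full-frame 261), which puts the tips about 18 mm behind the TCP. The shaft lies centred between the fingers, so I'll go to TCP z of about 19.

apply_moves(increments=[[0.2,0.001,0,-0.02,0,0,0],[0.2,0,0,-0.02,0,0,0],[0.2,0,0,-0.018,0,0,0],[0.2,0,0,-0.012,0,0,0],[0.2,0,0,-0.005,0,0,0]])

```text
time_s: 9.5
ee_pos: [385.1, -276.1, 16.9]
ee_rot: [-179.9, -0.1, 93.5]
force: [0.1, 0.2, -0.6]
gripper_width: 54.9
gripper_force: 0.0
```

apply_moves(increments=[[-1,0,0,0,0,0,0],[-1,0,0,0,0,0,0],[-1,0,0,0,0,0,0],[-1,0,0,0,0,0,0],[-1,0,0,0,0,0,0]])

```text
time_s: 9.92
ee_pos: [386.6, -277.2, 19.2]
ee_rot: [179.9, 0.1, 93.5]
force: [0.6, -0.6, -0.6]
gripper_width: 24.2
gripper_force: 0.0
```

apply_moves(increments=[[-1,0,0,0,0,0,0],[-1,0,0,0,0,0,0]])

```text
time_s: 10.08
ee_pos: [385.5, -277.1, 18.9]
ee_rot: [-179.9, 0.0, 93.6]
force: [-2.8, -1.3, 4.5]
gripper_width: 15.8
gripper_force: 45.0
```

apply_moves(increments=[[-0.4,0,0,0,0,0,0],[-0.4,0,0,0,0,0,0],[-0.4,0,0,-0.005,0,0,0],[-0.4,0,0,-0.005,0,0,0],[-0.4,0,0,0,0,0,0]])

```text
time_s: 10.5
ee_pos: [385.5, -276.3, 7.3]
ee_rot: [-179.9, -0.1, 93.5]
force: [0.7, -0.1, -0.2]
gripper_width: 27.4
gripper_force: 0.0
```

apply_moves(increments=[[-1,0,0,0,0,0,0],[-1,0,0,0,0,0,0],[-1,0,0,0,0,0,0],[-1,0,0,0,0,0,0]])

```text
time_s: 10.83
ee_pos: [385.4, -276.7, 8.2]
ee_rot: [-179.9, -0.0, 93.6]
force: [-2.7, -0.7, -2.2]
gripper_width: 16.1
gripper_force: 45.0
```

Run:
```python
from h import *
w=[]
for i in range(4):
    cams.grab_frame("wrist"); s=status.state(); w.append([s["gripper_width"],*s["force"],*s["torque"],*s["ee_pos"]])
print(np.round(w,2))
```

```text
[[ 1.5910e+01 -2.9200e+00 -1.4600e+00 -2.2400e+00 -3.4000e-01  4.9000e-01
   2.0000e-01  3.8544e+02 -2.7672e+02  8.2100e+00]
 [ 1.6330e+01 -3.3200e+00 -1.2800e+00 -3.1700e+00 -3.1000e-01  5.0000e-01
   1.9000e-01  3.8545e+02 -2.7670e+02  8.2100e+00]
 [ 1.6080e+01 -2.7900e+00 -1.8700e+00 -2.5000e+00 -3.3000e-01  4.7000e-01
   1.8000e-01  3.8545e+02 -2.7669e+02  8.2100e+00]
 [ 1.6230e+01 -3.3600e+00 -1.5500e+00 -2.4000e+00 -3.5000e-01  5.3000e-01
   2.0000e-01  3.8544e+02 -2.7667e+02  8.2000e+00]]
```

apply_moves(increments=[[-1,0,0,0.004,0,0,0],[-1,0,0,0.008,0,0,0],[-1,0,0,0.012,0,0,0],[-1,0,0,0.012,0,0,0],[-1,0,0,0,0,0,0]], newtons=58)

```text
time_s: 11.45
ee_pos: [388.1, -277.9, 46.9]
ee_rot: [179.7, 0.2, 93.5]
force: [1.3, -0.7, -5.8]
gripper_width: 16.1
gripper_force: 58.0
```

apply_moves(increments=[[-1,0,0,0.015,0,0,0],[-1,0,0,0.015,0,0,0],[-1,0,0,0.015,0,0,0],[-1,0,0,0,0,0,0],[-1,0,0,0,0,0,0]])

```text
time_s: 11.87
ee_pos: [386.6, -277.0, 89.7]
ee_rot: [179.9, 0.1, 93.5]
force: [-0.2, -0.0, -5.2]
gripper_width: 16.3
gripper_force: 58.0
```

Run:
```python
from h import *
import pickle
f=cams.grab_frame("wrist"); pickle.dump(f,open("w8.pkl","wb"))
s=status.state(); print({k:np.round(s[k],2) for k in("force","torque","ee_pos","ee_rot","gripper_width")})
for c in("wrist","scene","top"):
    g=cams.grab_frame(c)
    m=finder.trace("shaft_mid",c)
    for d in m[:2]: print(c,d["score"],np.round(d["rect"]))
    if m and c=="wrist":
        M=m[0]["pixels"]
        for r in range(0,300,20):
            x=np.where(M[r])[0]
            if len(x): print(r,x.min(),x.max(),end=" ; ")
```

```text
{'force': array([-1.62,  0.44, -5.44]), 'torque': array([-0.04,  0.06,  0.01]), 'ee_pos': array([ 385.83, -276.45,   88.88]), 'ee_rot': array([-1.7998e+02, -4.0000e-02,  9.3530e+01]), 'gripper_width': np.float64(15.81)}
wrist 0.72 [297.   1.  54. 397.]
wrist 0.42 [535. 306.  57.  24.]
0 298 348 ; 20 298 348 ; 40 299 347 ; 60 300 347 ; 80 299 347 ; 100 300 346 ; 120 301 346 ; 140 301 346 ; 160 302 346 ; 180 301 345 ; 200 302 345 ; 220 302 345 ; 240 302 343 ; 260 303 344 ; 280 303 344 ; scene 0.57 [179. 132. 114.  32.]
top 0.9 [380. 285.  87.  16.]
```

```bash
cat > axis.py <<'E'
from h import *
from scipy.spatial.transform import Rotation as Ro
def axis(zoff=47,rows=range(20,300,10)):
    f=cams.grab_frame("wrist"); s=status.state(); m=finder.trace("shaft_mid","wrist")[0]["pixels"]
    T=Ro.from_euler("xyz",s["ee_rot"],degrees=True).as_matrix(); p=s["ee_pos"]; P=[]
    for r in rows:
        x=np.where(m[r])[0]
        if len(x)<10 or len(x)>90: continue
        q=onz(f,((x.min()+x.max())/2,r),p[2]+zoff); P.append(T.T@(q-p))
    P=np.array(P); c=np.polyfit(P[:,0],P[:,1],1,w=None); 
    print("tool-frame axis: y at x=0 %.2f, slope deg %.2f, x range %.0f..%.0f resid %.2f"%(c[1],np.degrees(np.arctan(c[0])),P[0,0],P[-1,0],np.std(P[:,1]-np.polyval(c,P[:,0]))))
    print({k:np.round(s[k],2) for k in("force","torque","ee_pos","ee_rot")}); return f,s
E
python3 -c "
from axis import *
for z in(40,47,54):axis(z)"
```

```text
tool-frame axis: y at x=0 0.85, slope deg 0.07, x range 116..13 resid 0.15
{'force': array([ 0.2 , -0.56, -5.71]), 'torque': array([-0.08,  0.08, -0.01]), 'ee_pos': array([ 385.91, -276.68,   88.92]), 'ee_rot': array([-1.7996e+02, -4.0000e-02,  9.3540e+01])}
tool-frame axis: y at x=0 1.14, slope deg -0.12, x range 115..16 resid 0.12
{'force': array([-1.14,  0.25, -5.59]), 'torque': array([-0.05,  0.08, -0.05]), 'ee_pos': array([ 386.05, -276.82,   89.19]), 'ee_rot': array([-1.7998e+02, -2.0000e-02,  9.3540e+01])}
tool-frame axis: y at x=0 1.23, slope deg -0.16, x range 113..19 resid 0.12
{'force': array([ 0.47, -0.32, -6.22]), 'torque': array([-0.05,  0.04, -0.01]), 'ee_pos': array([ 386.12, -276.86,   89.35]), 'ee_rot': array([-1.800e+02, -1.000e-02,  9.354e+01])}
```

apply_moves(increments=[[-1,0.0175,0.008,0.002,0,0,-0.35],[-1,0.025,0.016,0,0,0,-0.35],[-1,0.025,0.016,0,0,0,-0.35],[-1,0.025,0.016,0,0,0,-0.35],[-1,0.025,0.016,0,0,0,-0.35]])

```text
time_s: 12.93
ee_pos: [504.7, -204.1, 91.5]
ee_rot: [180.0, 0.0, 91.8]
force: [-0.8, -0.2, -5.4]
gripper_width: 15.8
gripper_force: 58.0
```

apply_moves(increments=[[-1,0.025,0.016,0,0,0,-0.35],[-1,0.025,0.016,0,0,0,-0.35],[-1,0.025,0.016,-0.01,0,0,-0.35],[-1,0.02,0.016,-0.012,0,0,-0.35],[-1,0.015,0.011,-0.012,0,0,-0.35]])

```text
time_s: 13.35
ee_pos: [615.9, -128.3, 57.1]
ee_rot: [179.9, -0.0, 90.1]
force: [-0.2, -0.4, -6.0]
gripper_width: 16.2
gripper_force: 58.0
```

apply_moves(increments=[[-1,0,0,-0.012,0,0,0],[-1,0,0,-0.01,0,0,0],[-1,0,0,-0.007,0,0,0],[-1,0,0,0,0,0,0],[-1,0,0,0,0,0,0]])

```text
time_s: 13.77
ee_pos: [613.0, -130.3, 28.3]
ee_rot: [-180.0, -0.0, 90.0]
force: [0.5, -0.3, -5.1]
gripper_width: 15.5
gripper_force: 58.0
```

Run:
```python
from axis import *
f,s=axis(47)
axis(47)
hsv=cv2.cvtColor(f["color"],cv2.COLOR_RGB2HSV)
blue=cv2.dilate(cv2.inRange(hsv,(105,120,40),(125,255,255)),np.ones((9,9)))
m=cv2.inRange(hsv,(10,120,100),(28,255,255))&blue
n,l,st,c=cv2.connectedComponentsWithStats(m)
for i in range(1,n):
    if st[i,4]>8: print("nip",c[i],st[i,4],onz(f,c[i],110))
```

```text
tool-frame axis: y at x=0 0.64, slope deg -0.13, x range 115..17 resid 0.12
{'force': array([ 0.49,  0.64, -5.24]), 'torque': array([-0.08, -0.01, -0.04]), 'ee_pos': array([ 613.61, -130.51,   28.98]), 'ee_rot': array([1.7996e+02, 1.0000e-02, 8.9990e+01])}
tool-frame axis: y at x=0 1.02, slope deg -0.12, x range 114..16 resid 0.08
{'force': array([-0.52,  0.08, -5.47]), 'torque': array([-0.07,  0.09, -0.02]), 'ee_pos': array([ 614.05, -130.47,   29.5 ]), 'ee_rot': array([1.7989e+02, 3.0000e-02, 9.0000e+01])}
```

apply_moves(increments=[[-1,0,0.006,-0.001,0,0,0],[-1,0,0.006,0,0,0,0],[-1,0,0.005,0,0,0,0],[-1,0,0.004,0,0,0,0],[-1,0,0.003,0,0,0,0]])

```text
time_s: 14.38
ee_pos: [613.6, -105.0, 27.6]
ee_rot: [180.0, -0.0, 90.1]
force: [0.1, 0.3, -5.3]
gripper_width: 15.6
gripper_force: 58.0
```

apply_moves(increments=[[-1,0,0.002,0,0,0,0],[-1,0,0.002,0,0,0,0],[-1,0,0.002,0,0,0,0]])

```text
time_s: 14.63
ee_pos: [613.7, -99.7, 27.5]
ee_rot: [180.0, 0.0, 90.0]
force: [0.4, 0.4, -5.2]
gripper_width: 15.9
gripper_force: 58.0
```

```bash
python3 -c "
from axis import *
for i in range(2):axis(47)"
```

```text
tool-frame axis: y at x=0 1.10, slope deg -0.05, x range 114..16 resid 0.13
{'force': array([-0.85,  0.4 , -5.34]), 'torque': array([-0.03,  0.04,  0.01]), 'ee_pos': array([613.62, -99.34,  27.45]), 'ee_rot': array([-1.800e+02, -2.000e-02,  9.005e+01])}Traceback (most recent call last):
  File "<string>", line 3, in <module>
    for i in range(2):axis(47)
                      ~~~~^^^^
  File "axis.py", line 4, in axis
    f=cams.grab_frame("wrist"); s=status.state(); m=finder.trace("shaft_mid","wrist")[0]["pixels"]
                                                    ~~~~~~~~~~~~~~~~~~~~~~~~~~~~~~~~~^^^
IndexError: list index out of range
```

apply_moves(increments=[[-1,0,0.003,0,0,0,0],[-1,0,0.003,0,0,0,0],[-1,0,0.003,0,0,0,0],[-1,0,0.003,0,0,0,0],[-1,0,0.003,0,0,0,0]])

```text
time_s: 15.25
ee_pos: [613.6, -84.5, 27.5]
ee_rot: [180.0, -0.0, 90.0]
force: [0.2, -0.3, -5.5]
gripper_width: 16.1
gripper_force: 58.0
```

apply_moves(increments=[[-1,0,0.003,0,0,0,0],[-1,0,0.003,0,0,0,0],[-1,0,0.003,0,0,0,0],[-1,0,0.003,0,0,0,0],[-1,0,0.003,0,0,0,0]])

```text
time_s: 15.67
ee_pos: [613.6, -69.5, 27.5]
ee_rot: [180.0, 0.0, 90.0]
force: [-0.4, 0.1, -5.4]
gripper_width: 16.1
gripper_force: 58.0
```

apply_moves(increments=[[-1,0,0.006,0,0,0,0],[-1,0,0.006,0,0,0,0],[-1,0,0.006,0,0,0,0],[-1,0,0.006,0,0,0,0],[-1,0,0.006,0,0,0,0]])

```text
time_s: 16.08
ee_pos: [613.6, -39.1, 27.5]
ee_rot: [180.0, -0.0, 90.0]
force: [0.8, 0.7, -6.5]
gripper_width: 15.7
gripper_force: 58.0
```

apply_moves(increments=[[-1,0,0.006,0,0,0,0],[-1,0,0.006,0,0,0,0],[-1,0,0.006,0,0,0,0],[-1,0,0.006,0,0,0,0],[-1,0,0.006,0,0,0,0]])

```text
time_s: 16.5
ee_pos: [613.6, -9.3, 27.5]
ee_rot: [180.0, 0.0, 90.0]
force: [0.3, 0.3, -5.0]
gripper_width: 15.9
gripper_force: 58.0
```

apply_moves(increments=[[-1,0,0.006,0,0,0,0],[-1,0,0.006,0,0,0,0],[-1,0,0.006,0,0,0,0],[-1,0,0.004,0,0,0,0],[-1,0,0.002,0,0,0,0]])

```text
time_s: 16.92
ee_pos: [613.6, 14.9, 27.5]
ee_rot: [180.0, -0.0, 90.1]
force: [0.0, -0.4, -4.8]
gripper_width: 15.8
gripper_force: 58.0
```

Run:
```python
from h import *
import pickle
for c in("scene","top","wrist"):
    g=cams.grab_frame(c); pickle.dump(g,open(f"a_{c}.pkl","wb"))
    for q in("shaft_tip","shaft_hub"):
        for d in finder.trace(q,c)[:3]:
            n,l,st,ce=cv2.connectedComponentsWithStats(d["pixels"].astype(np.uint8)); print(c,q,round(d["score"],2),np.round(d["rect"]),[st[i].tolist() for i in range(1,n) if st[i,4]>20])
    for k,X in(("nose",(614.7,181.5,75)),("hub",(614.7,-45,75)),("farmouth",(614.7,221.5,75)),("nearm",(614.7,51.5,75))): print("  exp",k,proj(g,X).round(1))
s=status.state(); print({k:np.round(s[k],2) for k in("force","torque","ee_pos","ee_rot")})
```

```text
scene shaft_tip 0.68 [270. 233. 128.  40.] [[269, 234, 28, 35, 633], [335, 257, 5, 7, 26], [354, 259, 45, 14, 366]]
scene shaft_tip 0.65 [345. 197.  25.  19.] [[347, 196, 25, 19, 253]]
scene shaft_hub 0.87 [271. 236. 127.  36.] [[269, 234, 27, 35, 612], [335, 256, 5, 8, 28], [355, 259, 43, 14, 320]]
  exp nose [403.1 269.8]
  exp hub [297.2 252.7]
  exp farmouth [422.6 273. ]
  exp nearm [341.4 259.9]
top shaft_tip 0.62 [237. 162. 131.  33.] [[356, 162, 14, 34, 246], [237, 176, 27, 9, 209], [332, 176, 9, 8, 55]]
top shaft_hub 0.83 [239. 161. 129.  38.] [[356, 162, 14, 35, 238], [238, 177, 26, 8, 198], [332, 176, 8, 8, 49]]
  exp nose [233.1 180.1]
  exp hub [340.4 179. ]
  exp farmouth [214.1 180.3]
  exp nearm [294.8 179.5]
wrist shaft_tip 0.96 [298.   0.  51. 402.] [[298, 0, 51, 160, 7723], [303, 260, 42, 69, 2702], [305, 363, 38, 36, 1337]]
wrist shaft_hub 0.91 [298.   3.  51. 397.] [[297, 0, 52, 161, 7837], [303, 260, 43, 68, 2707], [305, 362, 38, 38, 1376]]
  exp nose [ 323.7 -183.3]
  exp hub [323.2 439.3]
  exp farmouth [ 323.9 -376.6]
  exp nearm [323.4 240.1]
{'force': array([ 0.22,  0.04, -6.07]), 'torque': array([-0.03,  0.08, -0.03]), 'ee_pos': array([613.65,  13.86,  27.48]), 'ee_rot': array([179.99,   0.  ,  90.02])}
```

The nose is visible past the first bearing at about y=175, with no contact force, so the shaft is threaded. I'll tilt it gently about the bore before letting go.

apply_moves(increments=[[-1,0,0.0009,-0.0007,1,0,0],[-1,0,0.0009,-0.0007,1,0,0],[-1,0,0.0009,-0.0008,1,0,0],[-1,0,0.0009,-0.0008,1,0,0],[-1,0,0,0,0,0,0]])

```text
time_s: 17.78
ee_pos: [613.6, 17.1, 24.4]
ee_rot: [-180.0, -4.1, 90.0]
force: [0.0, 0.3, -4.4]
gripper_width: 15.9
gripper_force: 58.0
```

apply_moves(increments=[[-1,0,0.0009,-0.0008,1,0,0],[-1,0,0,0,0,0,0],[-1,0,0,0,0,0,0]])

```text
time_s: 18.03
ee_pos: [613.7, 18.3, 23.8]
ee_rot: [180.0, -5.0, 90.0]
force: [0.7, -0.4, -2.4]
gripper_width: 15.7
gripper_force: 58.0
```

apply_moves(increments=[[0.0,0,0,0,0,0,0],[0.0,0,0,0,0,0,0],[0.0,0,0,0,0,0,0],[0.0,0,0,0,0,0,0],[0.0,0,0,0,0,0,0]])

```text
time_s: 18.45
ee_pos: [614.0, 18.8, 24.1]
ee_rot: [179.9, -5.0, 90.1]
force: [0.3, 0.8, -0.2]
gripper_width: 44.9
gripper_force: 0.0
```

Run:
```python
from h import *
import pickle
for c in("scene","top"):
    g=cams.grab_frame(c); pickle.dump(g,open(f"b_{c}.pkl","wb"))
    for q in("shaft_tip","shaft_hub"):
        for d in finder.trace(q,c)[:1]:
            n,l,st,ce=cv2.connectedComponentsWithStats(d["pixels"].astype(np.uint8)); print(c,q,round(d["score"],2),np.round(d["rect"]),[st[i].tolist() for i in range(1,n) if st[i,4]>20])
g=pickle.load(open("b_scene.pkl","rb"))
print("tilt 5.5 nose exp",proj(g,(614.7,176,75+11)),proj(g,(614.7,176,75)))
s=status.state(); print({k:np.round(s[k],2) for k in("force","torque","ee_pos","ee_rot","gripper_width")})
```

```text
scene shaft_tip 0.95 [269. 235. 129.  39.] [[270, 237, 24, 36, 599], [331, 257, 9, 7, 37], [354, 258, 45, 12, 353]]
scene shaft_hub 0.83 [268. 238. 129.  32.] [[270, 237, 24, 35, 608], [332, 258, 7, 6, 26], [354, 259, 45, 11, 365]]
top shaft_tip 0.94 [238. 171. 114.  14.] [[342, 173, 10, 15, 117], [238, 176, 42, 8, 317]]
top shaft_hub 0.76 [240. 174. 114.  17.] [[340, 172, 13, 18, 150], [238, 175, 43, 11, 373]]
tilt 5.5 nose exp [401.10095709 266.13007169] [400.48910406 269.41476965]
{'force': array([-0.29, -0.32,  0.07]), 'torque': array([-0.2 ,  0.02,  0.01]), 'ee_pos': array([613.62,  18.65,  23.68]), 'ee_rot': array([179.99,  -5.  ,  90.04]), 'gripper_width': np.float64(45.35)}
```

apply_moves(increments=[[0.0,0,-0.01,0.0015,0,0,0],[0.0,0,-0.012,0.0018,0,0,0],[0.0,0,-0.012,0.0018,0,0,0],[0.0,0,-0.009,0.0012,0,0,0],[0.0,0,0,0,0,0,0]])

```text
time_s: 19.17
ee_pos: [614.1, -27.0, 30.4]
ee_rot: [179.9, -5.0, 89.9]
force: [-0.2, -0.3, 0.1]
gripper_width: 45.7
gripper_force: 0.0
```

apply_moves(increments=[[-1,0,0,0,0,0,0],[-1,0,0,0,0,0,0],[-1,0,0,0,0,0,0],[-1,0,0,0,0,0,0],[-1,0,0,0,0,0,0]])

```text
time_s: 19.58
ee_pos: [613.6, -23.9, 29.9]
ee_rot: [180.0, -5.0, 90.1]
force: [-0.0, -0.4, -0.7]
gripper_width: 15.8
gripper_force: 58.0
```

apply_moves(increments=[[-1,0,0,0,0,0,0],[-1,0,0,0,0,0,0]])

```text
time_s: 19.75
ee_pos: [613.6, -23.9, 29.9]
ee_rot: [-180.0, -5.0, 90.1]
force: [0.5, 0.6, -0.1]
gripper_width: 15.7
gripper_force: 58.0
```

Run:
```python
from axis import *
g=cams.grab_frame("scene")
d=finder.trace("shaft_tip","scene")[0]; n,l,st,ce=cv2.connectedComponentsWithStats(d["pixels"].astype(np.uint8)); print(np.round(d["rect"]),[st[i].tolist() for i in range(1,n) if st[i,4]>20])
s=status.state(); print({k:np.round(s[k],2) for k in("force","torque","ee_pos","ee_rot","gripper_width")})
```

```text
[275. 256. 123.  16.] [[311, 255, 28, 9, 197], [354, 259, 44, 11, 347]]
{'force': array([0.8 , 1.06, 0.31]), 'torque': array([ 0.05,  0.08, -0.  ]), 'ee_pos': array([613.57, -23.94,  29.93]), 'ee_rot': array([-180.  ,   -5.02,   90.05]), 'gripper_width': np.float64(15.93)}
```

```bash
cat > tilt.py <<'E'
from h import *
def tilt(cam="scene",lo=358,hi=392):
    g=cams.grab_frame(cam); d=finder.trace("shaft_tip",cam)
    if not d: print("none"); return
    M=d[0]["pixels"]; M=M.copy(); M[:,:350]=0; C=[]
    for u in range(lo,hi):
        v=np.where(M[:,u])[0]
        if len(v)>3: C.append((u,v.mean(),len(v)))
    C=np.array(C); c=np.polyfit(C[:,0],C[:,1],1)
    print("score",d[0]["score"],"umax",np.where(M)[1].max(),"v375 %.2f slope %.4f width %.1f"%(np.polyval(c,375),c[0],C[:,2].mean()))
    for a in(-2,0,2,4,5,6,7):
        t=np.tan(np.radians(a)); A,B=[proj(g,(614.7,y,75+(y-67.5)*t)) for y in(100,170)]; k=(B[1]-A[1])/(B[0]-A[0]); print(a,"exp v375 %.2f slope %.4f"%(A[1]+k*(375-A[0]),k))
E
python3 -c "
from tilt import *
tilt()"
```

```text
score 0.6 umax 397 v375 263.67 slope 0.0803 width 7.3
-2 exp v375 265.89 slope 0.1838
0 exp v375 265.30 slope 0.1614
2 exp v375 264.72 slope 0.1390
4 exp v375 264.13 slope 0.1166
5 exp v375 263.84 slope 0.1054
6 exp v375 263.55 slope 0.0942
7 exp v375 263.25 slope 0.0829
```

apply_moves(increments=[[-1,0,-0.0008,0.0019,-1.2,0,0],[-1,0,-0.0008,0.0019,-1.2,0,0],[-1,0,-0.0008,0.0019,-1.1,0,0],[-1,0,-0.0008,0.0018,-1.1,0,0],[-1,0,-0.0008,0.0018,-1.1,0,0]])

```text
time_s: 20.37
ee_pos: [613.1, -28.6, 38.8]
ee_rot: [-179.9, 0.8, 90.1]
force: [-0.3, -0.4, -5.7]
gripper_width: 15.9
gripper_force: 58.0
```

apply_moves(increments=[[-1,0,0,0,0,0,0],[-1,0,0,0,0,0,0],[-1,0,0,0,0,0,0]])

```text
time_s: 20.62
ee_pos: [613.2, -28.5, 38.9]
ee_rot: [-179.9, 0.7, 90.0]
force: [0.2, -0.1, -5.2]
gripper_width: 15.8
gripper_force: 58.0
```

```bash
python3 -c "
from tilt import *
tilt()
tilt()
s=status.state(); print({k:np.round(s[k],2) for k in('force','torque','ee_pos','ee_rot','gripper_width')})" | grep -v exp
```

```text
score 0.75 umax 397 v375 265.59 slope 0.1713 width 8.9
score 0.62 umax 397 v375 265.96 slope 0.1554 width 9.2
{'force': array([-0.75,  0.13, -5.55]), 'torque': array([-0.3 ,  0.01,  0.  ]), 'ee_pos': array([613.47, -28.65,  39.07]), 'ee_rot': array([-179.98,    0.7 ,   90.02]), 'gripper_width': np.float64(15.86)}
```

apply_moves(increments=[[-1,0,0.006,0,0,0,0],[-1,0,0.008,0,0,0,0],[-1,0,0.008,0,0,0,0],[-1,0,0.008,0,0,0,0],[-1,0,0.006,0,0,0,0]])

```text
time_s: 21.23
ee_pos: [613.6, 9.1, 39.3]
ee_rot: [180.0, 0.7, 90.1]
force: [-0.6, 0.7, -5.7]
gripper_width: 15.8
gripper_force: 58.0
```

```bash
python3 -c "
from tilt import *
tilt('scene',358,405)
tilt('scene',358,405)
s=status.state(); print({k:np.round(s[k],2) for k in('force','torque','ee_pos','ee_rot','gripper_width')})" | grep -v exp
```

```text
score 0.57 umax 415 v375 265.62 slope 0.1740 width 8.7
score 0.96 umax 414 v375 265.73 slope 0.1595 width 8.0
{'force': array([ 1.2 , -0.43, -6.07]), 'torque': array([-0.31,  0.04, -0.01]), 'ee_pos': array([613.61,   7.94,  39.26]), 'ee_rot': array([180.  ,   0.72,  90.1 ]), 'gripper_width': np.float64(15.88)}
```

apply_moves(increments=[[-1,0,0.003,0,0,0,0],[-1,0,0.003,0,0,0,0],[-1,0,0.002,0,0,0,0],[-1,0,0.002,0,0,0,0],[-1,0,0.001,0,0,0,0]])

```text
time_s: 21.85
ee_pos: [613.6, 18.8, 39.3]
ee_rot: [180.0, 0.7, 90.0]
force: [-0.5, -0.4, -5.3]
gripper_width: 16.1
gripper_force: 58.0
```

apply_moves(increments=[[-1,0,0.002,0,0,0,0],[-1,0,0.002,0,0,0,0],[-1,0,0.001,0,0,0,0],[-1,0,0,0,0,0,0]])

```text
time_s: 22.18
ee_pos: [613.7, 23.9, 39.3]
ee_rot: [180.0, 0.7, 90.1]
force: [0.2, -0.5, -5.7]
gripper_width: 16.1
gripper_force: 58.0
```

apply_moves(increments=[[-1,0,0.002,0,0,0,0],[-1,0,0.002,0,0,0,0],[-1,0,0.002,0,0,0,0],[-1,0,0.001,0,0,0,0],[-1,0,0,0,0,0,0]])

```text
time_s: 22.6
ee_pos: [613.6, 31.0, 39.3]
ee_rot: [180.0, 0.7, 90.0]
force: [0.1, -0.2, -5.4]
gripper_width: 15.7
gripper_force: 58.0
```

apply_moves(increments=[[-1,0,0.001,0,0,0,0],[-1,0,0.001,0,0,0,0],[-1,0,0,0,0,0,0]])

```text
time_s: 22.85
ee_pos: [613.6, 32.2, 39.3]
ee_rot: [180.0, 0.7, 90.1]
force: [0.2, -2.3, -4.6]
gripper_width: 16.2
gripper_force: 59.1
```

Run:
```python
from h import *
for c in("scene","top"):
    g=cams.grab_frame(c)
    for d in finder.trace("shaft_tip",c)[:1]:
        n,l,st,ce=cv2.connectedComponentsWithStats(d["pixels"].astype(np.uint8)); print(c,round(d["score"],2),[st[i].tolist() for i in range(1,n) if st[i,4]>20])
    for k,X in(("farmouth",(614.7,221.5,75)),("hub-46",(614.7,5,75)),("butt",(614.7,-42,75))): print("  exp",k,proj(g,X).round(1))
g=cams.grab_frame("wrist"); 
for d in finder.trace("shaft_hub","wrist")[:1]:
    n,l,st,ce=cv2.connectedComponentsWithStats(d["pixels"].astype(np.uint8)); print(round(d["score"],2),[st[i].tolist() for i in range(1,n) if st[i,4]>20])
s=status.state(); print({k:np.round(s[k],2) for k in('force','torque','ee_pos','ee_rot')})
```

```text
scene 0.66 [[296, 237, 14, 34, 224], [354, 259, 68, 18, 553]]
  exp farmouth [422.6 273. ]
  exp hub-46 [319.9 256.4]
  exp butt [298.5 253. ]
top 0.67 [[321, 172, 5, 14, 34], [216, 177, 30, 8, 221], [270, 176, 11, 9, 88]]
  exp farmouth [214.1 180.3]
  exp hub-46 [316.8 179.3]
  exp butt [339. 179.]
0.72 [[300, 0, 48, 208, 9211], [306, 299, 36, 29, 1014], [301, 363, 46, 37, 1479]]
{'force': array([-0.34, -2.96, -5.  ]), 'torque': array([-0.67,  0.09,  0.03]), 'ee_pos': array([613.62,  32.21,  39.29]), 'ee_rot': array([180.  ,   0.73,  90.04])}
```

apply_moves(increments=[[-1,0,-0.001,0,0,0,0],[-1,0,0,0,0,0,0]], newtons=30)

```text
time_s: 23.32
ee_pos: [613.7, 32.0, 39.3]
ee_rot: [180.0, 0.6, 90.0]
force: [-0.9, -0.5, -5.8]
gripper_width: 16.0
gripper_force: 30.0
```

apply_moves(increments=[[-1,0,0.0005,0.0005,0,0,0],[-1,0,0.001,0.0003,0,0,0],[-1,0,0,0,0,0,0]])

```text
time_s: 23.57
ee_pos: [613.6, 32.2, 39.7]
ee_rot: [-180.0, 0.8, 90.1]
force: [0.1, -4.8, -6.5]
gripper_width: 16.5
gripper_force: 32.4
```

apply_moves(increments=[[-1,0,-0.0025,-0.0003,0,0,0],[-1,0,0,0,0,0,0],[0.0,0,0,0,0,0,0],[0.0,0,0,0,0,0,0],[0.0,0,0,0,0,0,0]])

```text
time_s: 23.98
ee_pos: [614.6, 31.0, 40.9]
ee_rot: [179.9, 0.7, 90.0]
force: [0.1, 0.5, -0.3]
gripper_width: 33.5
gripper_force: 0.0
```

apply_moves(increments=[[0.0,0,0,0,0,0,0],[0.0,0,0,0,0,0,0]])

```text
time_s: 24.15
ee_pos: [614.1, 30.8, 40.4]
ee_rot: [179.9, 0.7, 90.0]
force: [-0.1, 0.3, 0.3]
gripper_width: 44.7
gripper_force: 0.0
```

Run:
```python
from tilt import *
tilt('scene',358,415)
g=cams.grab_frame("top")
for d in finder.trace("shaft_tip","top")[:1]:
    n,l,st,ce=cv2.connectedComponentsWithStats(d["pixels"].astype(np.uint8)); print(round(d["score"],2),[st[i].tolist() for i in range(1,n) if st[i,4]>20])
s=status.state(); print({k:np.round(s[k],2) for k in('force','torque','ee_pos','ee_rot',"gripper_width")})
```

```text
score 0.97 umax 421 v375 265.71 slope 0.1619 width 8.0
-2 exp v375 265.89 slope 0.1838
0 exp v375 265.30 slope 0.1614
2 exp v375 264.72 slope 0.1390
4 exp v375 264.13 slope 0.1166
5 exp v375 263.84 slope 0.1054
6 exp v375 263.55 slope 0.0942
7 exp v375 263.25 slope 0.0829
0.84 [[321, 170, 7, 18, 76], [215, 176, 32, 9, 254], [270, 176, 12, 10, 97]]
{'force': array([ 0.13, -0.68, -0.81]), 'torque': array([-0.11,  0.03, -0.01]), 'ee_pos': array([613.74,  30.69,  39.91]), 'ee_rot': array([179.98,   0.7 ,  90.04]), 'gripper_width': np.float64(45.62)}
```

The shaft stayed level (slope 0.162) after release, so both bearings hold it. Next I'll go up, round behind the butt end, and push.

apply_moves(increments=[[0.0,0,-0.001,0.012,0,0,0],[0.0,0,0,0.024,0,0,0],[0.0,0,0,0.025,0,0,0],[0.0,0,0,0.025,0,0,0],[0.0,0,0,0.014,0,0,0]])

```text
time_s: 24.77
ee_pos: [614.9, 29.7, 142.8]
ee_rot: [179.8, 0.7, 90.0]
force: [0.6, 0.7, -0.1]
gripper_width: 45.4
gripper_force: 0.0
```

apply_moves(increments=[[0.0,0,-0.02,0,-0.35,0,0],[-1,0,-0.025,0,-0.35,0,0],[-1,0,-0.025,0,0,0,0],[-1,0,-0.025,0,0,0,0],[-1,0,-0.02,0,0,0,0]])

```text
time_s: 25.18
ee_pos: [613.5, -86.9, 139.9]
ee_rot: [180.0, 1.4, 90.0]
force: [0.1, 0.8, 0.1]
gripper_width: 22.0
gripper_force: 0.0
```

apply_moves(increments=[[-1,0,0,0,0,0,0],[-1,0,0,0,0,0,0],[-1,0,0,0,0,0,0]])

```text
time_s: 25.43
ee_pos: [613.6, -84.7, 139.7]
ee_rot: [-180.0, 1.4, 90.0]
force: [0.5, 0.4, -0.5]
gripper_width: 2.0
gripper_force: 0.0
```

Run:
```python
from h import *
s=status.state(); print({k:np.round(s[k],2) for k in('force','ee_pos','ee_rot',"gripper_width")})
for c in("top","scene","wrist"):
    g=cams.grab_frame(c)
    for q in("shaft_end","shaft_tip"):
      for d in finder.trace(q,c)[:1]:
        n,l,st,ce=cv2.connectedComponentsWithStats(d["pixels"].astype(np.uint8)); print(c,round(d["score"],2),[st[i].tolist() for i in range(1,n) if st[i,4]>15])
    for k,X in(("butt exp",(614.7,-45,83.5)),("pulley back/front top",(614.7,-29,113)),("f",(614.7,-9,113))): print(k,proj(g,X).round(1))
```

```text
{'force': array([ 0.46,  0.4 , -0.49]), 'ee_pos': array([613.56, -84.72, 139.7 ]), 'ee_rot': array([-180.  ,    1.36,   90.03]), 'gripper_width': np.float64(2.04)}
top 0.63 [[296, 164, 33, 26, 382], [215, 176, 67, 10, 541]]
top 0.55 [[295, 163, 34, 26, 381], [214, 176, 68, 10, 555]]
butt exp [340.6 178.3]
pulley back/front top [333.4 175.6]
f [323.6 175.7]
scene 0.74 [[295, 237, 45, 37, 725], [354, 259, 68, 18, 554]]
scene 0.79 [[295, 237, 45, 37, 741], [354, 259, 68, 18, 552]]
butt exp [297.  250.2]
pulley back/front top [303.7 242.2]
f [313.1 243.7]
wrist 0.93 [[265, 23, 116, 164, 7536]]
wrist 0.79 [[265, 22, 117, 166, 7910]]
butt exp [323.4 189.1]
pulley back/front top [323.5 170.8]
f [323.6 134.1]
```

apply_moves(increments=[[-1,0,0,-0.02,0.7,0,0],[-1,0,0,-0.025,0.7,0,0],[-1,0,0,-0.025,0,0,0],[-1,0,0,-0.02,0,0,0],[-1,0,0,-0.01,0,0,0]])

```text
time_s: 26.3
ee_pos: [611.9, -85.1, 37.0]
ee_rot: [-179.8, -0.0, 90.0]
force: [-0.8, 0.2, -0.5]
gripper_width: 0.4
gripper_force: 0.0
```

apply_moves(increments=[[-1,0,0,0,0,0,0],[-1,0.001,0.006,0,0,0,0],[-1,0,0.006,0,0,0,0],[-1,0,0.004,0,0,0,0],[-1,0,0,0,0,0,0]], newtons=20)

```text
time_s: 26.72
ee_pos: [615.5, -68.2, 41.2]
ee_rot: [179.9, 0.0, 90.1]
force: [0.6, 0.4, -0.4]
gripper_width: 0.5
gripper_force: 0.0
```

apply_moves(increments=[[-1,0,0.003,0,0,0,0],[-1,0,0.003,0,0,0,0],[-1,0,0.003,0,0,0,0],[-1,0,0.003,0,0,0,0],[-1,0,0,0,0,0,0]])

```text
time_s: 27.13
ee_pos: [614.9, -57.4, 40.0]
ee_rot: [180.0, 0.0, 90.1]
force: [0.0, -2.8, 0.4]
gripper_width: 0.4
gripper_force: 1.2
```

apply_moves(increments=[[-1,0,0.003,0,0,0,0],[-1,0,0.003,0,0,0,0],[-1,0,0.003,0,0,0,0],[-1,0,0.003,0,0,0,0],[-1,0,0.003,0,0,0,0]])

```text
time_s: 27.55
ee_pos: [614.8, -42.3, 40.0]
ee_rot: [180.0, 0.0, 90.0]
force: [0.4, -4.0, 1.9]
gripper_width: 0.9
gripper_force: 2.5
```

apply_moves(increments=[[-1,0,0.003,0,0,0,0],[-1,0,0.003,0,0,0,0],[-1,0,0.003,0,0,0,0],[-1,0,0.003,0,0,0,0],[-1,0,0.003,0,0,0,0]])

```text
time_s: 27.97
ee_pos: [614.9, -27.4, 40.2]
ee_rot: [180.0, 0.0, 90.1]
force: [0.0, -6.4, 3.5]
gripper_width: 0.5
gripper_force: 2.9
```

Run:
```python
from h import *
s=status.state(); print({k:np.round(s[k],2) for k in('force','torque','ee_pos')})
for c in("top","scene"):
    g=cams.grab_frame(c)
    for d in finder.trace("shaft_tip",c)[:1]:
        n,l,st,ce=cv2.connectedComponentsWithStats(d["pixels"].astype(np.uint8)); print(c,round(d["score"],2),[st[i].tolist() for i in range(1,n) if st[i,4]>15])
    print("nose home",proj(g,(614.7,278.5,75)).round(1),proj(g,(614.7,253.5,75)).round(1))
```

```text
{'force': array([ 0.04, -6.43,  3.55]), 'torque': array([-1.01,  0.05, -0.01]), 'ee_pos': array([614.91, -27.42,  40.16])}
top 0.68 [[309, 167, 6, 21, 110], [193, 177, 5, 7, 28], [215, 176, 66, 9, 518]]
nose home [186.9 180.5] [198.8 180.4]
scene 0.77 [[315, 241, 24, 35, 536], [355, 260, 67, 18, 488], [437, 273, 8, 9, 50]]
nose home [450.8 277.5] [438.4 275.5]
```

The nose now shows beyond the second bearing, at scene column 445 and top column 193. About 12 mm remain.

apply_moves(increments=[[-1,0,0.002,0,0,0,0],[-1,0,0.002,0,0,0,0],[-1,0,0.002,0,0,0,0],[-1,0,0.002,0,0,0,0],[-1,0,0.002,0,0,0,0]])

```text
time_s: 28.58
ee_pos: [614.8, -17.9, 39.9]
ee_rot: [180.0, 0.1, 90.0]
force: [0.5, -6.0, 3.8]
gripper_width: 0.5
gripper_force: 2.7
```

apply_moves(increments=[[-1,0,0.001,0,0,0,0],[-1,0,0.001,0,0,0,0],[-1,0,0.001,0,0,0,0]])

```text
time_s: 28.83
ee_pos: [614.9, -17.2, 40.0]
ee_rot: [180.0, 0.3, 90.2]
force: [0.1, -14.8, 3.2]
gripper_width: 0.3
gripper_force: 7.3
```

apply_moves(increments=[[-1,0,0.001,0,0,0,0],[-1,0,0,0,0,0,0]])

```text
time_s: 29.0
ee_pos: [614.9, -17.2, 40.0]
ee_rot: [180.0, 0.4, 90.2]
force: [0.2, -16.4, 2.9]
gripper_width: 0.4
gripper_force: 7.5
```

Run:
```python
from h import *
for c in("top","scene"):
    g=cams.grab_frame(c)
    for q in("shaft_tip","shaft_mid"):
      for d in finder.trace(q,c)[:1]:
        n,l,st,ce=cv2.connectedComponentsWithStats(d["pixels"].astype(np.uint8)); print(c,round(d["score"],2),[st[i].tolist() for i in range(1,n) if st[i,4]>15])
    for y in(272.5,278.5): print(proj(g,(614.7,y,75)).round(1))
```

```text
top 0.82 [[301, 164, 8, 24, 139], [188, 177, 10, 8, 71], [215, 177, 66, 9, 510]]
top 0.93 [[301, 164, 8, 24, 138], [215, 177, 66, 8, 485], [189, 178, 8, 6, 42]]
[189.7 180.5]
[186.9 180.5]
scene 0.86 [[318, 242, 22, 34, 500], [355, 260, 67, 17, 513], [437, 272, 13, 9, 92]]
scene 0.66 [[318, 242, 21, 33, 455], [355, 260, 67, 17, 492], [437, 272, 12, 9, 87]]
[447.8 277.1]
[450.8 277.5]
```

apply_moves(increments=[[-1,0,0.002,0,0,0,0],[-1,0,0.001,0,0,0,0],[-1,0,0,0,0,0,0]])

```text
time_s: 29.55
ee_pos: [614.9, -17.2, 40.1]
ee_rot: [180.0, 0.7, 90.2]
force: [0.2, -22.5, 3.1]
gripper_width: 0.3
gripper_force: 11.8
```

It stops hard at 22 N with the nose at about y=277 (278.5 expected), so it is home. I'll back off and lift clear.

apply_moves(increments=[[-1,0,-0.005,0,0,0,0],[-1,0,-0.015,0,0,0,0],[-1,0,-0.02,0,0,0,0],[-1,0,-0.015,0,0,0,0],[-1,0,0,0.01,0,0,0]])

```text
time_s: 29.97
ee_pos: [612.7, -67.4, 47.7]
ee_rot: [-179.7, -0.0, 89.9]
force: [-0.2, 0.1, 0.1]
gripper_width: 0.3
gripper_force: 0.0
```

apply_moves(increments=[[-1,0,0,0.025,0,0,0],[-1,0,0,0.03,0,0,0],[-1,0,0,0.03,0,0,0],[-1,0,0,0.03,0,0,0],[-1,0,0,0.02,0,0,0]])

```text
time_s: 30.38
ee_pos: [615.5, -64.6, 188.4]
ee_rot: [179.8, -0.1, 90.0]
force: [0.8, 0.8, 0.2]
gripper_width: 0.7
gripper_force: 0.0
```

apply_moves(increments=[[-1,0,0,0,0,0,0],[-1,0,0,0,0,0,0],[-1,0,0,0,0,0,0]])

```text
time_s: 30.63
ee_pos: [613.8, -64.8, 183.8]
ee_rot: [-179.9, -0.1, 90.1]
force: [-0.5, -0.4, 0.6]
gripper_width: 0.3
gripper_force: 0.0
```

Run:
```python
from h import *
s=status.state(); print(s["time_s"],s["ee_pos"],s["force"])
for c in("top","scene","wrist"):
    g=cams.grab_frame(c)
    for d in finder.trace("shaft_tip",c)[:1]:
        n,l,st,ce=cv2.connectedComponentsWithStats(d["pixels"].astype(np.uint8)); print(c,round(d["score"],2),[st[i].tolist() for i in range(1,n) if st[i,4]>15])
    print("butt home",proj(g,(614.7,1.5,83.5)).round(1))
```

```text
30.6333 [613.78143709 -64.78340195 183.84581293] [-0.49737484 -0.40449788  0.60937257]
top 0.85 [[296, 163, 23, 35, 465], [188, 177, 10, 8, 71], [215, 177, 66, 9, 530]]
butt home [318.5 178.5]
scene 0.92 [[315, 241, 25, 35, 533], [355, 260, 67, 17, 552], [437, 273, 12, 9, 87]]
butt home [318.3 253.6]
wrist 0.93 [[312, 0, 24, 19, 440], [273, 73, 102, 73, 4109]]
butt home [323.5 145.2]
```

```bash
python3 -c "
from workcell import env
print(env.job_done())"
```

```text
the job is handed in; nothing more can be done
None
```

The fan shaft is through both bearings and pushed home until it stopped hard at about 22 N, with the final camera check agreeing; it has been let go, the arm is clear, and the job was handed in at about 31 s. The first grasp closed on air because the fingers reach about 30 mm less than stated, and the second attempt worked.

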